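# Tare the bench balance with its sunken key

### The arm

A 7-joint arm with a two-finger parallel gripper is mounted at the origin on a cart in front of the work surface, level with it; the furniture and walls round the work are solid. World frame = base frame: x ahead of the robot, y to its left, z up, the work surface at z = 0. Lengths are in m, angles in degrees, forces in N, time in s.
With the tool pointing down it reaches from about 0.425 to 1.025 m from the base axis. Payload 9.4 kg.
Tool frame: the origin (TCP) lies midway between the tips of the shut fingers; the grasp point (between the pads) lies 19 mm behind it; z points along the fingers, y is the line along which they close (so a half turn about z gives the same grasp; the last joint's range is limited). The gripper opens to 85 mm and grips with 20 to 120 N. Pads are 22 mm wide; open, the fingers measure 114 mm over their backs; the gripper's body (76 mm by 85 mm) begins 54 mm behind the grasp point. The pads swing forward as they close: fully open they stand 13 mm farther back than shut.
Start: joints at [65.621, 34.337, -0.143, 91.639, 0.103, 54.024, -4.572], TCP at [0.248, -0.681, 0.231] pointing down, gripper open.
Joint ranges: [-147.43, 147.43], [-19.82, 112.94], [-74.19, 73.91], [6.32, 146.72], [-59.91, 239.91], [6.04, 106.73], [-150.56, 150.56]. Speed limits (degrees/s): [127.2, 127.2, 172.46, 172.46, 180, 180, 180].

### API

Orientations are given as a 3x3 rotation matrix whose columns are the frame's x, y, z axes.
In Python, from rig import * gives the robot as it stands.
- The arm moves only by the tool arm_command, never from a script. Its argument "deltas" is a list of rows, each an object of numbers: "dx", "dy", "dz": the shift along the world's x, y, z each as a share of 40 cm, from -1 to 1; "rx", "ry", "rz": the turn, a rotation vector about the world's x, y, z each as a share of 60 degrees, from -1 to 1. A call has 1 to 5 rows; each row shifts and turns the commanded pose from where the row before left it; what a row does not reach is not made up. A row lasts 1/8 s, in which the tool goes at most 62.5 mm and 10.7 degrees, less where a joint would pass 70% of its speed; a pose out of reach is approached as far as the arm can. A call with a number of a shift or a turn outside -1 to 1 is refused whole. A call with a gripper value outside its range is refused whole. "gripper" is the gripper's target within -1 to 1 (fully open at 1, half-way at 0, shut at -1), set as the call begins (left out, the last holds). The fingers move at their own pace and stop on an object; the grip force is fixed at half the most. Time passes only in rows, so rows that do not move let the fingers close. It gives the time, the measured TCP pose, the force, the opening and the grip force at its end, in the units of the state.
- get_obs(): the state, without advancing time (a new reading comes with each control period).
- get_image(name): name is "scene" or "top" or "wrist"; returns a dict with "color" (384x512x3 uint8, blue, green, red), "K" (3x3 intrinsics, pixels), "dist" ([k1, k2, p1, p2, k3] as OpenCV has them; the pictures are not rectified), "world_from_camera" (4x4, takes a point from camera to world coordinates). Camera axes: x right, y down, z forward; pixel columns grow to the right and rows downward; lengths in m; the calibration is good to about 2 mm. A picture is of the moment at which its call begins. There is no depth.
- hand_in(): hands the job in; it is judged then, once.
The state is a dict: "time": time; "joints": joint angles; "qvel": joint speeds; "joint_efforts": joint torques, N m; "tool_pos": TCP position; "ee_rot": TCP orientation; "wrist_force": force on the tool from outside, world axes, zero at the start; "wrist_torque": the same for the moment, N m; "opening": finger opening in m; "grasp_force": force on a finger pad.
Only numpy, scipy, OpenCV 4.12 (cv2) and the standard library are available. Lean on these libraries where they do the work, as an engineer would, in place of code of your own. Each camera call takes 0.05 s, during which the arm holds its last target. There are 200 camera calls.

### The job

Tare the bench balance with the empty steel tray on its pan: with the fingertips in the dish of the sliding cover, gently push the cover all the way to the right to bare the left well, reach down into that well and press its sunken key fully down, holding it there for about two seconds, then let it come up and push the cover fully back over the well. Nothing needs grasping; do not press the other key, and leave the tray, the bottles and the forceps where they are.

Things in the scene. Friction and masses are not known exactly. Their poses are not given: they have to be found in the camera images.
- balance: White bench balance fixed to the worktop, 274 (x) x 200 (y) mm, turned up to 0.3 rad. Origin: centre of its underside; x to its back, y to its left, z up. Flat front panel (x -137 to -33 mm) 45 mm above the worktop, with two equal round wells at x = -85, y = +40 (left) and -40 mm (right). Behind it the housing is 58 mm high; the pan (110 x 150 mm, top at z = 64) is centred at x = +62 mm.
- tare_well (a point): Centre of the mouth of the left well, level with the panel; at the start the cover hides it. Well: 46 mm diameter, 22 mm deep. At its middle stands a round grey spring key, 24 mm diameter, its flat top 14 mm below the panel. Cover guide rails, 6 mm high, run along y 45 mm before and behind the wells' centres.
- standby_well (a point): Centre of the mouth of the right well, level with the panel, open at the start; same size and same key as the left one. Its key is not to be pressed.
- tare_key (a joint): How far the key in the left well is pressed, in m: 0 up, 0.005 fully down. It springs back; starting to move takes 2 N, fully down 4.5 N.
- standby_key (a joint): The same for the key in the right well.
- cover (a joint): How far the sliding cover has been pushed to the right (along the balance's -y), in m: 0 fully home over the left well, 0.08 at its right stop, over the right well. It starts at 0 to 0.006. It slides with about 2 N of friction and stays where it is left.
- cover_dish (a point): Centre of the dish floor of the grey sliding cover (86 x 92 mm, 16 mm high, on the panel); moves with it. The dish is a square 46 x 46 mm opening in the cover's middle; its floor is 4 mm above the panel, its upright walls rise 12 mm: a fingertip in the dish pushes the cover left or right by them. The outer left and right flanks slope. The left well is clear with the cover 70 mm to the right.
- tray: Empty pressed steel tray 94 x 136 x 20 mm lying loose on the balance pan; origin at the centre of its underside. Leave it.
- amber_bottle: Amber bottle with blue cap, 60 mm diameter, 98 mm high, standing loose beside the balance; origin at the centre of its underside. Leave it.
- white_bottle: White bottle with green cap, 48 mm diameter, 93 mm high, standing loose on the other side of the balance; origin at the centre of its underside. Leave it.
- forceps: Steel forceps 14 x 136 x 5 mm lying loose on the worktop in front of the balance; origin at the centre of its underside. Leave it.

How it is judged:
By the outcome, as a careful person would: the job done as asked, in the order asked, and still so for the second after the job is handed in, with the robot touching nothing.
It also fails if it takes over 58 s, if anything falls off the work surface, if the arm or the gripper's body presses on something with over 40 N, if the wrist force passes 120 N, or if a joint passes its speed limit or range.

## Working session

There is one attempt and no reset: what is moved stays moved. The work goes in short steps, Python scripts to look and compute and a tool call to move; the robot and the scene stay as the last step left them, time stands still between calls to the robot, and variables do not carry over. Pictures are saved under pics/ and viewed, at most 10 in all, crops included, and the job is handed in when it is done.

Besides the shell and the picture viewer there is one more tool, called after "Emit:" as name(argument=value, ...) on one line, values as JSON. arm_command: Moves the arm, as the interface text tells. Shift numbers are shares of 40 cm and turn numbers shares of 60 degrees, none past 1 either way. Its arguments: {"type":"object","properties":{"deltas":{"type":"array","items":{"type":"object","properties":{"dx":{"type":"number"},"dy":{"type":"number"},"dz":{"type":"number"},"rx":{"type":"number"},"ry":{"type":"number"},"rz":{"type":"number"}}}},"gripper":{"type":"number"}},"required":["deltas"]}

```bash
mkdir -p pics; python3 - <<'E'
from rig import *
import cv2,numpy as np
for n in ("scene","top"):
    d=get_image(n); cv2.imwrite(f"pics/{n}0.png",d["color"])
    np.savez(f"{n}0.npz",**{k:np.array(v) for k,v in d.items()})
    print(n,np.round(d["K"],1).tolist(),np.round(d["dist"],3),np.round(d["world_from_camera"],3).tolist())
o=get_obs();print(o["time"],o["tool_pos"],np.round(o["ee_rot"],3).tolist(),o["opening"])
E
```

```text
scene [[371.5, 0.0, 259.0], [0.0, 371.5, 189.6], [0.0, 0.0, 1.0]] [-0.078  0.     0.     0.     0.   ] [[0.707, -0.389, 0.591, 0.076], [-0.707, -0.413, 0.573, -0.307], [0.022, -0.823, -0.567, 0.556], [0.0, 0.0, 0.0, 1.0]]
top [[415.1, 0.0, 250.9], [0.0, 415.1, 198.1], [0.0, 0.0, 1.0]] [-0.123  0.     0.     0.     0.   ] [[-0.018, -0.986, 0.165, 0.385], [-1.0, 0.018, -0.001, 0.179], [-0.002, -0.165, -0.986, 1.104], [0.0, 0.0, 0.0, 1.0]]
0.1 [ 0.24761542 -0.68092014  0.23049879] [[0.94, 0.342, -0.001], [0.342, -0.94, 0.001], [-0.0, -0.001, -1.0]] 0.08566642062928051
```

View pics/top0.png

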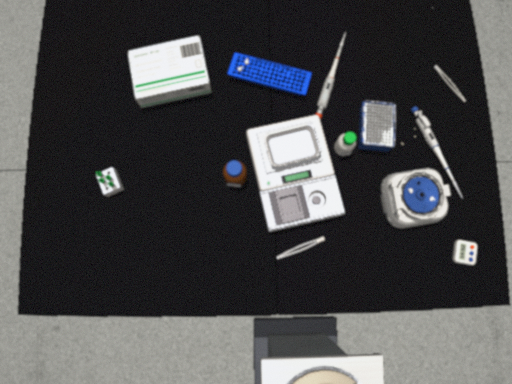

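View pics/scene0.png

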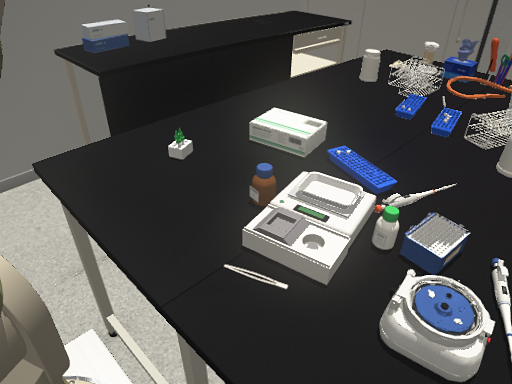

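The top view shows the balance at about cols 247–345, rows 117–230. The grey cover is near (290,205), the open right well near (317,198), and the forceps in front near (300,247). The scene view agrees, with the cover at (283,225) and the well at (315,240).

```bash
cat > h.py <<'E'
import cv2,numpy as np
def ray(px,d):
    u=cv2.undistortPoints(np.float32(px).reshape(-1,1,2),d["K"],d["dist"]).reshape(-1,2)
    T=np.array(d["world_from_camera"]);r=np.c_[u,np.ones(len(u))]@T[:3,:3].T
    return T[:3,3],r
def onz(px,d,z):
    o,r=ray(px,d); return o+r*((z-o[2])/r[:,2])[:,None]
def proj(P,d):
    T=np.linalg.inv(d["world_from_camera"]);rv=cv2.Rodrigues(T[:3,:3])[0]
    return cv2.projectPoints(np.float64(P).reshape(-1,1,3),rv,T[:3,3],np.array(d["K"]),np.array(d["dist"]))[0].reshape(-1,2)
E
python3 - <<'E'
from h import *
for n,(a,b,c,e),s in (("top",(235,105,355,240),5),("scene",(235,160,385,290),5)):
    d=np.load(n+"0.npz");im=d["color"]
    g=im.max(2);hsv=cv2.cvtColor(im,cv2.COLOR_BGR2HSV)
    if n=="top":
        m=((g>120)&(hsv[...,1]<60)).astype(np.uint8)
        m[:, :243]=0;m[:,350:]=0;m[:112]=0;m[234:]=0
        m=cv2.morphologyEx(m,cv2.MORPH_OPEN,np.ones((5,5)))
        k=max(cv2.findContours(m,0,2)[0],key=cv2.contourArea)
        r=cv2.minAreaRect(k);bx=cv2.boxPoints(r);print(bx.round(1).tolist())
        W=onz(bx,d,0.05);print(W.round(3).tolist(),[np.linalg.norm(W[i]-W[i-1]).round(3) for i in range(4)])
    cv2.imwrite(f"pics/{n}c.png",cv2.resize(im[b:e,a:c],None,fx=s-1,fy=s-1,interpolation=cv2.INTER_CUBIC))
E
```

```text
[[244.60000610351562, 129.1999969482422], [321.3999938964844, 111.5], [345.0, 213.5], [268.1000061035156, 231.1999969482422]]
[[0.746, 0.191, 0.05], [0.793, -0.016, 0.05], [0.516, -0.064, 0.05], [0.475, 0.136, 0.05]] [np.float64(0.278), np.float64(0.213), np.float64(0.281), np.float64(0.203)]
```

View pics/topc.png

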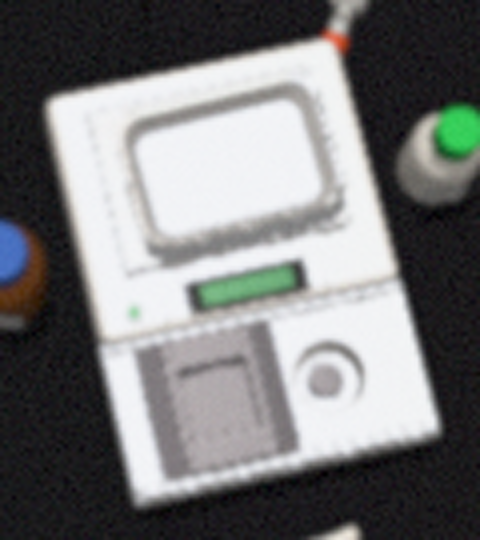

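View pics/scenec.png

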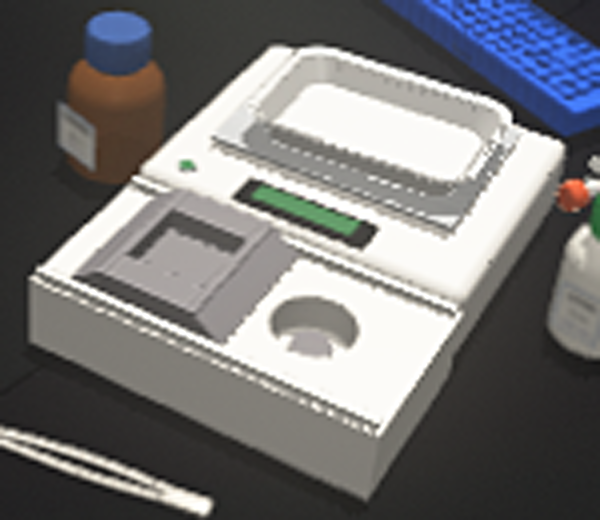

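In the top crop (×4, offset 235,105), the cover footprint corners are (137,352), (268,322), (298,448), (170,480) and the right well is centred at (328,375). In the scene crop (offset 235,160), the panel's front corners are (30,278) and (378,430), and the right well is at about (314,331). I'll fit the balance pose to these points.

```bash
cat > fit.py <<'E'
from h import *
from scipy.optimize import least_squares
t=np.load("top0.npz");s=np.load("scene0.npz")
T=lambda p:np.array(p)/4.+[235-.4,105-.4]
S=lambda p:np.array(p)/4.+[235-.4,160-.4]
obs=[(t,T((328,375)),(-.085,-.04,.045)),(t,T((440,432)),(-.137,-.1,.045)),(t,T((135,500)),(-.137,.1,.045)),
(t,T((47,101)),(.137,.1,.058)),(t,T((335,40)),(.137,-.1,.058)),
(s,S((30,278)),(-.137,.1,.045)),(s,S((378,430)),(-.137,-.1,.045)),(s,S((314,333)),(-.085,-.04,.045))]
def W(p,L):
    c,q=np.cos(p[2]),np.sin(p[2]);L=np.atleast_2d(L)
    return np.c_[p[0]+c*L[:,0]-q*L[:,1],p[1]+q*L[:,0]+c*L[:,1],L[:,2]]
f=lambda p:np.concatenate([(proj(W(p,l),d)[0]-u) for d,u,l in obs])
r=least_squares(f,[.63,.06,.2],loss="soft_l1",x_scale=[.1,.1,.1])
if __name__=="__main__":
    print(r.x,np.degrees(r.x[2]));print(f(r.x).reshape(-1,2).round(1).tolist())
    cc=np.array([T(p) for p in((137,352),(268,322),(298,448),(170,480))])
    P=onz(cc,t,.047);print(P.round(3).tolist());m=P.mean(0)
    c,q=np.cos(r.x[2]),np.sin(r.x[2]);L=(P-[r.x[0],r.x[1],0])[:,:2]@np.array([[c,-q],[q,c]])
    print("cover local",L.round(3).tolist(),L.mean(0))
    for n,l in(("tare",(-.085,.04,.045)),("standby",(-.085,-.04,.045)),("disp right",(-.085,-.04,.049))):print(n,W(r.x,l).round(4))
E
python3 fit.py
```

```text
[0.63284464 0.06213281 0.2084394 ] 11.942698087495689
[[0.8, -0.1], [0.1, -0.2], [1.2, 0.3], [-0.7, -1.5], [0.4, -2.1], [-0.8, 0.2], [-0.4, 1.6], [-0.7, -1.9]]
[[0.575, 0.131, 0.047], [0.593, 0.045, 0.047], [0.51, 0.029, 0.047], [0.491, 0.112, 0.047]]
cover local [[-0.043, 0.08], [-0.042, -0.008], [-0.127, -0.007], [-0.128, 0.078]] [-0.08496524  0.0356841 ]
tare [[0.5414 0.0837 0.045 ]]
standby [[0.558  0.0054 0.045 ]]
disp right [[0.558  0.0054 0.049 ]]
```

Emit:
arm_command(deltas=[{"dx":0.09,"dy":0.12,"rz":-0.027},{"dx":0.09,"dy":0.12,"rz":-0.027},{"dx":0.09,"dy":0.12,"rz":-0.027},{"dx":0.09,"dy":0.12,"rz":-0.027},{"dx":0.09,"dy":0.12,"rz":-0.027}], gripper=-1)

```text
invalid input
```

Emit:
arm_command(deltas=[{"dx":0.06,"dy":0.14},{"dx":0.06,"dy":0.14},{"dx":0.06,"dy":0.14},{"dx":0.06,"dy":0.14},{"dx":0.06,"dy":0.14}])

```text
invalid input
```

Emit:
arm_command(deltas=[{"dy":0.14},{"dy":0.14},{"dy":0.1},{"dy":0.05},{}])

```text
invalid input
```

Emit:
arm_command(deltas=[{"dx":0.09,"dy":0.12,"dz":0,"rx":0,"ry":0,"rz":-0.027},{"dx":0.09,"dy":0.12,"dz":0,"rx":0,"ry":0,"rz":-0.027},{"dx":0.09,"dy":0.12,"dz":0,"rx":0,"ry":0,"rz":-0.027},{"dx":0.09,"dy":0.12,"dz":0,"rx":0,"ry":0,"rz":-0.027},{"dx":0.09,"dy":0.12,"dz":0,"rx":0,"ry":0,"rz":-0.027}], gripper=-1)

```text
time: 0.72
tool_pos: [0.4286, -0.4396, 0.2311]
ee_rot: [[0.979, 0.205, -0.0], [0.205, -0.979, 0.0], [-0.0, -0.0, -1.0]]
wrist_force: [0.5, -0.1, 0.4]
opening: -0.0001
grasp_force: 0.0
```

All six keys are needed in every row.

Emit:
arm_command(deltas=[{"dx":0.06,"dy":0.14,"dz":0,"rx":0,"ry":0,"rz":0},{"dx":0.06,"dy":0.14,"dz":0,"rx":0,"ry":0,"rz":0},{"dx":0.06,"dy":0.14,"dz":0,"rx":0,"ry":0,"rz":0},{"dx":0.06,"dy":0.14,"dz":0,"rx":0,"ry":0,"rz":0},{"dx":0.05,"dy":0.14,"dz":0,"rx":0,"ry":0,"rz":0}])

```text
time: 1.35
tool_pos: [0.5444, -0.1593, 0.2311]
ee_rot: [[0.979, 0.206, 0.0], [0.206, -0.979, 0.0], [0.0, -0.0, -1.0]]
wrist_force: [0.1, -0.0, -0.1]
opening: 0.0005
grasp_force: 0.0
```

Emit:
arm_command(deltas=[{"dx":0,"dy":0.15,"dz":0,"rx":0,"ry":0,"rz":0},{"dx":0,"dy":0.15,"dz":0,"rx":0,"ry":0,"rz":0},{"dx":0,"dy":0.15,"dz":0,"rx":0,"ry":0,"rz":0},{"dx":0,"dy":0.15,"dz":0,"rx":0,"ry":0,"rz":0},{"dx":0,"dy":0,"dz":0,"rx":0,"ry":0,"rz":0}])

```text
time: 1.98
tool_pos: [0.5433, 0.0844, 0.231]
ee_rot: [[0.977, 0.214, -0.0], [0.214, -0.977, 0.002], [0.0, -0.002, -1.0]]
wrist_force: [-0.0, -0.9, -1.0]
opening: -0.0001
grasp_force: 0.0
```

```bash
python3 - <<'E'
from rig import *
import cv2,numpy as np
d=get_image("wrist"); cv2.imwrite("pics/wrist1.png",d["color"])
np.savez("wrist1.npz",**{k:np.array(v) for k,v in d.items()})
o=get_obs();print(o["time"],o["tool_pos"],np.round(o["ee_rot"],3).tolist(),o["wrist_force"])
E
```

```text
2.025 [0.54337958 0.08111107 0.2309766 ] [[0.978, 0.211, -0.001], [0.211, -0.978, 0.0], [-0.001, -0.0, -1.0]] [ 0.18950126 -1.24454235  0.24588031]
```

View pics/wrist1.png

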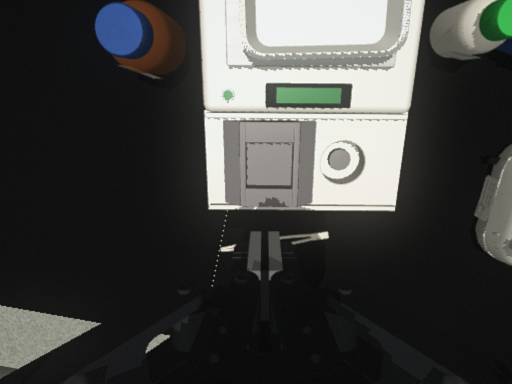

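The wrist view shows the dish opening at cols 246–293, rows 142–188. The right well's mouth is at (340,160), the cover spans cols 224–315, and the shut fingertips are near (265,255). Next, a metric check of these.

```bash
python3 - <<'E'
from fit import *
w=np.load("wrist1.npz")
p=lambda px,z:onz([px],w,z)[0].round(4)
g=cv2.cvtColor(w["color"],cv2.COLOR_BGR2GRAY)
print("row165",g[165,220:320:2].tolist())
print("col270",g[118:212:2,270].tolist())
loc=lambda P:(np.array([[np.cos(r.x[2]),np.sin(r.x[2])],[-np.sin(r.x[2]),np.cos(r.x[2])]])@(P[:2]-r.x[:2])).round(4)
for n,px,z in(("well",(340,160),.045),("dish",(269.5,165),.061),("dishL",(246,165),.061),("dishR",(293,165),.061),("coverL",(224,165),.045),("coverR",(315,165),.045),
 ("FL",(209,208),.045),("FR",(395,208),.045)):
    P=p(px,z);print(n,P,loc(P))
a=p((209,209),.045)-p((395,209),.045);print("yaw",np.degrees(np.arctan2(-a[0],a[1])),np.linalg.norm(a))
E
```

```text
row165 [240, 242, 177, 121, 124, 123, 123, 123, 124, 123, 143, 149, 144, 78, 149, 150, 149, 150, 149, 148, 149, 149, 150, 146, 148, 148, 148, 149, 148, 148, 146, 149, 147, 148, 148, 148, 86, 152, 149, 140, 121, 120, 121, 121, 122, 121, 120, 220, 240, 238]
col270 [173, 101, 135, 162, 161, 159, 157, 155, 154, 154, 152, 153, 115, 128, 153, 152, 151, 150, 151, 149, 150, 150, 149, 150, 146, 148, 147, 147, 146, 146, 144, 145, 144, 143, 65, 88, 146, 144, 145, 144, 114, 84, 84, 82, 118, 148, 44]
well [0.5601 0.0094 0.045 ] [-0.0821 -0.0365]
dish [0.5432 0.0799 0.061 ] [-0.084   0.0359]
dishL [0.5383 0.1024 0.061 ] [-0.0842  0.059 ]
dishR [0.5482 0.0574 0.061 ] [-0.0838  0.0129]
coverL [0.5294 0.1246 0.045 ] [-0.0883  0.0825]
coverR [0.5495 0.033  0.045 ] [-0.0876 -0.0113]
FL [0.4792 0.132  0.045 ] [-0.1359  0.1001]
FR [ 0.522 -0.063  0.045] [-0.1343 -0.0995]
yaw 12.367096212001258 0.19983713368640973
```

Emit:
arm_command(deltas=[{"dx":0,"dy":-0.003,"dz":-0.14,"rx":0,"ry":0,"rz":0},{"dx":0,"dy":0,"dz":-0.14,"rx":0,"ry":0,"rz":0},{"dx":0,"dy":0,"dz":-0.1,"rx":0,"ry":0,"rz":0},{"dx":0,"dy":0,"dz":-0.04,"rx":0,"ry":0,"rz":0},{"dx":0,"dy":0,"dz":-0.02,"rx":0,"ry":0,"rz":0}])

```text
time: 2.65
tool_pos: [0.5439, 0.0764, 0.055]
ee_rot: [[0.979, 0.205, -0.0], [0.205, -0.979, -0.001], [-0.001, 0.0, -1.0]]
wrist_force: [0.2, 0.9, 0.9]
opening: 0.0001
grasp_force: 0.0
```

Emit:
arm_command(deltas=[{"dx":0.003,"dy":-0.0147,"dz":0,"rx":0,"ry":0,"rz":0},{"dx":0.003,"dy":-0.0147,"dz":0,"rx":0,"ry":0,"rz":0},{"dx":0.003,"dy":-0.0147,"dz":0,"rx":0,"ry":0,"rz":0},{"dx":0.003,"dy":-0.0147,"dz":0,"rx":0,"ry":0,"rz":0},{"dx":0.003,"dy":-0.0147,"dz":0,"rx":0,"ry":0,"rz":0}])

```text
time: 3.28
tool_pos: [0.5501, 0.0479, 0.0556]
ee_rot: [[0.979, 0.206, 0.001], [0.206, -0.979, 0.0], [0.001, -0.0, -1.0]]
wrist_force: [0.1, 1.7, 1.7]
opening: 0.0
grasp_force: 1.1
```

Emit:
arm_command(deltas=[{"dx":0.003,"dy":-0.0147,"dz":0,"rx":0,"ry":0,"rz":0},{"dx":0.003,"dy":-0.0147,"dz":0,"rx":0,"ry":0,"rz":0},{"dx":0.003,"dy":-0.0147,"dz":0,"rx":0,"ry":0,"rz":0},{"dx":0.003,"dy":-0.0147,"dz":0,"rx":0,"ry":0,"rz":0},{"dx":0.003,"dy":-0.0147,"dz":0,"rx":0,"ry":0,"rz":0}])

```text
time: 3.9
tool_pos: [0.556, 0.0183, 0.0553]
ee_rot: [[0.979, 0.206, 0.0], [0.206, -0.979, 0.0], [0.0, -0.0, -1.0]]
wrist_force: [1.3, 2.2, 0.6]
opening: -0.0002
grasp_force: 1.1
```

Emit:
arm_command(deltas=[{"dx":0.0025,"dy":-0.0122,"dz":0,"rx":0,"ry":0,"rz":0},{"dx":0.0025,"dy":-0.0122,"dz":0,"rx":0,"ry":0,"rz":0},{"dx":0.002,"dy":-0.01,"dz":0,"rx":0,"ry":0,"rz":0},{"dx":0.002,"dy":-0.01,"dz":0,"rx":0,"ry":0,"rz":0}])

```text
time: 4.4
tool_pos: [0.5594, 0.0007, 0.0552]
ee_rot: [[0.979, 0.206, -0.0], [0.206, -0.979, 0.0], [-0.0, -0.0, -1.0]]
wrist_force: [0.5, 2.3, 0.3]
opening: 0.0002
grasp_force: 1.1
```

Emit:
arm_command(deltas=[{"dx":0.001,"dy":-0.005,"dz":0,"rx":0,"ry":0,"rz":0},{"dx":0.001,"dy":-0.005,"dz":0,"rx":0,"ry":0,"rz":0}])

```text
time: 4.65
tool_pos: [0.5601, -0.0032, 0.0552]
ee_rot: [[0.979, 0.206, -0.0], [0.206, -0.979, 0.0], [-0.0, -0.0, -1.0]]
wrist_force: [0.9, 2.1, -0.3]
opening: 0.0002
grasp_force: 1.0
```

Emit:
arm_command(deltas=[{"dx":0.001,"dy":-0.005,"dz":0,"rx":0,"ry":0,"rz":0},{"dx":0.001,"dy":-0.005,"dz":0,"rx":0,"ry":0,"rz":0}])

```text
time: 4.9
tool_pos: [0.561, -0.0072, 0.0553]
ee_rot: [[0.979, 0.206, -0.0], [0.206, -0.979, -0.0], [-0.0, -0.0, -1.0]]
wrist_force: [0.9, 1.8, -0.0]
opening: 0.0003
grasp_force: 1.0
```

Emit:
arm_command(deltas=[{"dx":0.001,"dy":-0.005,"dz":0,"rx":0,"ry":0,"rz":0},{"dx":0,"dy":0,"dz":0,"rx":0,"ry":0,"rz":0}])

```text
time: 5.15
tool_pos: [0.5612, -0.0096, 0.0552]
ee_rot: [[0.979, 0.206, -0.001], [0.206, -0.979, -0.0], [-0.001, 0.0, -1.0]]
wrist_force: [0.3, 1.3, -0.1]
opening: -0.0001
grasp_force: 0.3
```

Emit:
arm_command(deltas=[{"dx":0.001,"dy":-0.005,"dz":0,"rx":0,"ry":0,"rz":0},{"dx":0.001,"dy":-0.005,"dz":0,"rx":0,"ry":0,"rz":0}])

```text
time: 5.4
tool_pos: [0.5613, -0.0105, 0.0552]
ee_rot: [[0.978, 0.208, -0.002], [0.208, -0.978, 0.002], [-0.001, -0.003, -1.0]]
wrist_force: [-3.2, 14.6, 1.8]
opening: -0.0003
grasp_force: 7.3
```

```bash
python3 - <<'E'
from rig import *
import cv2,numpy as np
d=get_image("wrist"); cv2.imwrite("pics/wrist2.png",d["color"])
np.savez("wrist2.npz",**{k:np.array(v) for k,v in d.items()})
o=get_obs();print(o["time"],o["tool_pos"],o["wrist_force"])
E
```

```text
5.45 [ 0.56129205 -0.01045523  0.05516772] [-2.29360366 10.15403379  1.67354647]
```

View pics/wrist2.png

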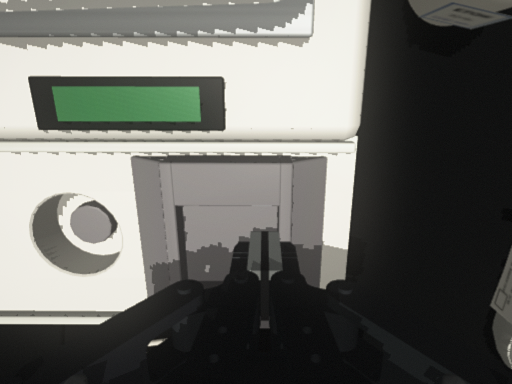

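The cover is at its right stop (force rose to 14.6 N). The left well is bare, with its mouth ellipse spanning cols 30–123, rows 193–275, so centred near (77,234), and its key is at (93,224).

```bash
python3 - <<'E'
from fit import *
w=np.load("wrist2.npz");p=lambda px,z:onz([px],w,z)[0].round(4)
for n,px,z in(("mouth",(77,234),.045),("L",(30,234),.045),("R",(123,234),.045),("top",(77,193),.045),("bot",(77,275),.045),("key",(93,224),.031)):print(n,p(px,z))
# mean of fit
print(W(r.x,(-.085,.04,.045)))
E
```

```text
mouth [0.5429 0.0841 0.045 ]
L [0.5379 0.1078 0.045 ]
R [0.5479 0.061  0.045 ]
top [0.5654 0.085  0.045 ]
bot [0.5185 0.0832 0.045 ]
key [0.5425 0.0829 0.031 ]
[[0.54140713 0.08367767 0.045     ]]
```

Emit:
arm_command(deltas=[{"dx":-0.003,"dy":0.015,"dz":0,"rx":0,"ry":0,"rz":0},{"dx":0,"dy":0,"dz":0.07,"rx":0,"ry":0,"rz":0},{"dx":0,"dy":0,"dz":0.06,"rx":0,"ry":0,"rz":0}])

```text
time: 5.82
tool_pos: [0.5605, -0.0077, 0.1077]
ee_rot: [[0.979, 0.205, -0.001], [0.205, -0.979, -0.001], [-0.001, 0.001, -1.0]]
wrist_force: [0.1, -1.0, -0.6]
opening: -0.0004
grasp_force: 0.0
```

Emit:
arm_command(deltas=[{"dx":-0.02,"dy":0.1,"dz":0,"rx":0,"ry":0,"rz":0},{"dx":-0.018,"dy":0.09,"dz":0,"rx":0,"ry":0,"rz":0},{"dx":-0.007,"dy":0.04,"dz":0,"rx":0,"ry":0,"rz":0},{"dx":0,"dy":0,"dz":0,"rx":0,"ry":0,"rz":0}])

```text
time: 6.32
tool_pos: [0.5428, 0.0853, 0.1072]
ee_rot: [[0.978, 0.208, -0.0], [0.208, -0.978, -0.0], [-0.0, 0.0, -1.0]]
wrist_force: [-0.6, -0.5, -0.7]
opening: 0.0001
grasp_force: 0.0
```

Emit:
arm_command(deltas=[{"dx":0,"dy":-0.003,"dz":-0.07,"rx":0,"ry":0,"rz":0},{"dx":0,"dy":0,"dz":-0.07,"rx":0,"ry":0,"rz":0},{"dx":0,"dy":0,"dz":-0.03,"rx":0,"ry":0,"rz":0},{"dx":0,"dy":0,"dz":-0.01,"rx":0,"ry":0,"rz":0},{"dx":0,"dy":0,"dz":0,"rx":0,"ry":0,"rz":0}])

```text
time: 6.95
tool_pos: [0.5433, 0.0832, 0.0356]
ee_rot: [[0.979, 0.205, 0.0], [0.205, -0.979, -0.0], [0.0, 0.0, -1.0]]
wrist_force: [0.1, -0.3, -0.2]
opening: 0.0
grasp_force: 0.0
```

Emit:
arm_command(deltas=[{"dx":0,"dy":0,"dz":-0.01,"rx":0,"ry":0,"rz":0},{"dx":0,"dy":0,"dz":-0.005,"rx":0,"ry":0,"rz":0},{"dx":0,"dy":0,"dz":-0.005,"rx":0,"ry":0,"rz":0},{"dx":0,"dy":0,"dz":0,"rx":0,"ry":0,"rz":0}])

```text
time: 7.45
tool_pos: [0.5434, 0.0837, 0.0275]
ee_rot: [[0.979, 0.206, 0.001], [0.206, -0.979, 0.0], [0.001, 0.0, -1.0]]
wrist_force: [1.2, 0.8, 4.2]
opening: -0.0001
grasp_force: 1.9
```

Emit:
arm_command(deltas=[{"dx":0,"dy":0,"dz":-0.003,"rx":0,"ry":0,"rz":0},{"dx":0,"dy":0,"dz":-0.003,"rx":0,"ry":0,"rz":0}])

```text
time: 7.7
tool_pos: [0.5435, 0.0837, 0.0258]
ee_rot: [[0.979, 0.206, 0.001], [0.206, -0.979, 0.0], [0.001, 0.0, -1.0]]
wrist_force: [-2.7, -1.2, 28.2]
opening: 0.0
grasp_force: 14.2
```

Emit:
arm_command(deltas=[{"dx":0,"dy":0,"dz":0.001,"rx":0,"ry":0,"rz":0},{"dx":0,"dy":0,"dz":0,"rx":0,"ry":0,"rz":0}])

```text
time: 7.95
tool_pos: [0.5434, 0.0837, 0.026]
ee_rot: [[0.979, 0.206, 0.001], [0.206, -0.979, 0.0], [0.001, 0.0, -1.0]]
wrist_force: [0.0, -0.9, 12.4]
opening: 0.0001
grasp_force: 6.4
```

Steady at 12 N, above the 4.5 N needed, and the key is bottomed at z = 0.026. Holding here.

Emit:
arm_command(deltas=[{"dx":0,"dy":0,"dz":0,"rx":0,"ry":0,"rz":0},{"dx":0,"dy":0,"dz":0,"rx":0,"ry":0,"rz":0},{"dx":0,"dy":0,"dz":0,"rx":0,"ry":0,"rz":0},{"dx":0,"dy":0,"dz":0,"rx":0,"ry":0,"rz":0},{"dx":0,"dy":0,"dz":0,"rx":0,"ry":0,"rz":0}])

```text
time: 8.57
tool_pos: [0.5434, 0.0837, 0.026]
ee_rot: [[0.979, 0.206, 0.001], [0.206, -0.979, 0.0], [0.001, 0.0, -1.0]]
wrist_force: [0.9, -0.5, 12.5]
opening: -0.0
grasp_force: 6.4
```

Emit:
arm_command(deltas=[{"dx":0,"dy":0,"dz":0,"rx":0,"ry":0,"rz":0},{"dx":0,"dy":0,"dz":0,"rx":0,"ry":0,"rz":0},{"dx":0,"dy":0,"dz":0,"rx":0,"ry":0,"rz":0},{"dx":0,"dy":0,"dz":0,"rx":0,"ry":0,"rz":0},{"dx":0,"dy":0,"dz":0,"rx":0,"ry":0,"rz":0}])

```text
time: 9.2
tool_pos: [0.5434, 0.0837, 0.026]
ee_rot: [[0.979, 0.206, 0.001], [0.206, -0.979, 0.0], [0.001, 0.0, -1.0]]
wrist_force: [0.2, -1.5, 13.4]
opening: -0.0002
grasp_force: 6.4
```

Emit:
arm_command(deltas=[{"dx":0,"dy":0,"dz":0,"rx":0,"ry":0,"rz":0},{"dx":0,"dy":0,"dz":0,"rx":0,"ry":0,"rz":0},{"dx":0,"dy":0,"dz":0,"rx":0,"ry":0,"rz":0},{"dx":0,"dy":0,"dz":0,"rx":0,"ry":0,"rz":0}])

```text
time: 9.7
tool_pos: [0.5435, 0.0837, 0.026]
ee_rot: [[0.979, 0.206, 0.001], [0.206, -0.979, 0.0], [0.001, 0.0, -1.0]]
wrist_force: [0.3, -0.5, 12.4]
opening: -0.0004
grasp_force: 6.4
```

Emit:
arm_command(deltas=[{"dx":0,"dy":0,"dz":0.02,"rx":0,"ry":0,"rz":0},{"dx":0,"dy":0,"dz":0.06,"rx":0,"ry":0,"rz":0},{"dx":0,"dy":0,"dz":0.07,"rx":0,"ry":0,"rz":0},{"dx":0,"dy":0,"dz":0.05,"rx":0,"ry":0,"rz":0},{"dx":0,"dy":0,"dz":0,"rx":0,"ry":0,"rz":0}])

```text
time: 10.32
tool_pos: [0.5431, 0.0838, 0.1063]
ee_rot: [[0.979, 0.206, 0.001], [0.206, -0.979, 0.0], [0.001, -0.0, -1.0]]
wrist_force: [0.3, 0.4, -0.2]
opening: -0.0002
grasp_force: 0.0
```

Emit:
arm_command(deltas=[{"dx":0.021,"dy":-0.1,"dz":0,"rx":0,"ry":0,"rz":0},{"dx":0.018,"dy":-0.085,"dz":0,"rx":0,"ry":0,"rz":0},{"dx":0.002,"dy":-0.01,"dz":0,"rx":0,"ry":0,"rz":0},{"dx":0,"dy":0,"dz":0,"rx":0,"ry":0,"rz":0}])

```text
time: 10.82
tool_pos: [0.5587, 0.0059, 0.1044]
ee_rot: [[0.979, 0.206, -0.002], [0.206, -0.979, 0.0], [-0.002, -0.001, -1.0]]
wrist_force: [0.5, -0.5, -0.1]
opening: -0.0004
grasp_force: 0.0
```

Emit:
arm_command(deltas=[{"dx":0,"dy":0,"dz":-0.05,"rx":0,"ry":0,"rz":0},{"dx":0,"dy":0,"dz":-0.04,"rx":0,"ry":0,"rz":0},{"dx":0,"dy":0,"dz":-0.025,"rx":0,"ry":0,"rz":0},{"dx":0,"dy":0,"dz":-0.013,"rx":0,"ry":0,"rz":0},{"dx":0,"dy":0,"dz":0,"rx":0,"ry":0,"rz":0}])

```text
time: 11.45
tool_pos: [0.5593, 0.0058, 0.0538]
ee_rot: [[0.979, 0.206, -0.001], [0.206, -0.979, -0.0], [-0.001, -0.0, -1.0]]
wrist_force: [1.1, 0.3, -0.6]
opening: 0.0001
grasp_force: 0.0
```

Emit:
arm_command(deltas=[{"dx":-0.003,"dy":0.0147,"dz":0,"rx":0,"ry":0,"rz":0},{"dx":-0.003,"dy":0.0147,"dz":0,"rx":0,"ry":0,"rz":0},{"dx":-0.003,"dy":0.0147,"dz":0,"rx":0,"ry":0,"rz":0},{"dx":-0.003,"dy":0.0147,"dz":0,"rx":0,"ry":0,"rz":0},{"dx":-0.003,"dy":0.0147,"dz":0,"rx":0,"ry":0,"rz":0}])

```text
time: 12.08
tool_pos: [0.5535, 0.0354, 0.0543]
ee_rot: [[0.979, 0.206, 0.0], [0.206, -0.979, -0.0], [0.0, 0.0, -1.0]]
wrist_force: [0.0, -1.7, 1.7]
opening: 0.0001
grasp_force: 1.5
```

Emit:
arm_command(deltas=[{"dx":-0.003,"dy":0.0147,"dz":0,"rx":0,"ry":0,"rz":0},{"dx":-0.003,"dy":0.0147,"dz":0,"rx":0,"ry":0,"rz":0},{"dx":-0.003,"dy":0.0147,"dz":0,"rx":0,"ry":0,"rz":0},{"dx":-0.003,"dy":0.0147,"dz":0,"rx":0,"ry":0,"rz":0},{"dx":-0.003,"dy":0.0147,"dz":0,"rx":0,"ry":0,"rz":0}])

```text
time: 12.7
tool_pos: [0.5473, 0.0649, 0.0541]
ee_rot: [[0.979, 0.206, -0.0], [0.206, -0.979, -0.0], [-0.0, 0.0, -1.0]]
wrist_force: [-0.7, -1.9, 3.9]
opening: -0.0004
grasp_force: 1.7
```

Emit:
arm_command(deltas=[{"dx":-0.003,"dy":0.0147,"dz":0,"rx":0,"ry":0,"rz":0},{"dx":-0.003,"dy":0.0147,"dz":0,"rx":0,"ry":0,"rz":0},{"dx":-0.003,"dy":0.0147,"dz":0,"rx":0,"ry":0,"rz":0},{"dx":-0.002,"dy":0.01,"dz":0,"rx":0,"ry":0,"rz":0}])

```text
time: 13.2
tool_pos: [0.5428, 0.0866, 0.0541]
ee_rot: [[0.979, 0.206, -0.0], [0.206, -0.979, 0.0], [-0.0, -0.0, -1.0]]
wrist_force: [-0.5, -1.6, 3.6]
opening: 0.0004
grasp_force: 1.6
```

Emit:
arm_command(deltas=[{"dx":-0.002,"dy":0.01,"dz":0,"rx":0,"ry":0,"rz":0},{"dx":-0.001,"dy":0.007,"dz":0,"rx":0,"ry":0,"rz":0},{"dx":-0.001,"dy":0.005,"dz":0,"rx":0,"ry":0,"rz":0}])

```text
time: 13.58
tool_pos: [0.5411, 0.095, 0.054]
ee_rot: [[0.979, 0.206, -0.001], [0.206, -0.979, -0.0], [-0.001, 0.0, -1.0]]
wrist_force: [0.1, -1.6, 3.1]
opening: -0.0001
grasp_force: 1.5
```

Emit:
arm_command(deltas=[{"dx":-0.001,"dy":0.005,"dz":0,"rx":0,"ry":0,"rz":0},{"dx":-0.001,"dy":0.005,"dz":0,"rx":0,"ry":0,"rz":0}])

```text
time: 13.82
tool_pos: [0.5408, 0.0964, 0.054]
ee_rot: [[0.979, 0.204, -0.0], [0.204, -0.979, -0.003], [-0.001, 0.002, -1.0]]
wrist_force: [2.0, -13.9, 3.6]
opening: -0.0001
grasp_force: 7.1
```

Home stop reached (13.9 N). Total tool travel of 109 mm equals the 80 mm stroke plus the dish play. Backing off and lifting.

Emit:
arm_command(deltas=[{"dx":0.004,"dy":-0.02,"dz":0,"rx":0,"ry":0,"rz":0},{"dx":0,"dy":0,"dz":0.05,"rx":0,"ry":0,"rz":0},{"dx":0,"dy":0,"dz":0.13,"rx":0,"ry":0,"rz":0},{"dx":0,"dy":0,"dz":0.15,"rx":0,"ry":0,"rz":0},{"dx":0,"dy":0,"dz":0.1,"rx":0,"ry":0,"rz":0}])

```text
time: 14.45
tool_pos: [0.5427, 0.0915, 0.2287]
ee_rot: [[0.978, 0.206, 0.002], [0.206, -0.978, 0.001], [0.003, -0.001, -1.0]]
wrist_force: [0.2, -0.0, -0.9]
opening: -0.0001
grasp_force: 0.0
```

```bash
python3 - <<'E'
from rig import *
import cv2,numpy as np
d=get_image("wrist"); cv2.imwrite("pics/wrist3.png",d["color"])
o=get_obs();print(o["time"],o["tool_pos"],o["wrist_force"])
E
```

```text
14.5 [0.5444719  0.09179688 0.23288498] [ 1.75026782 -0.05087857  3.39666378]
```

View pics/wrist3.png

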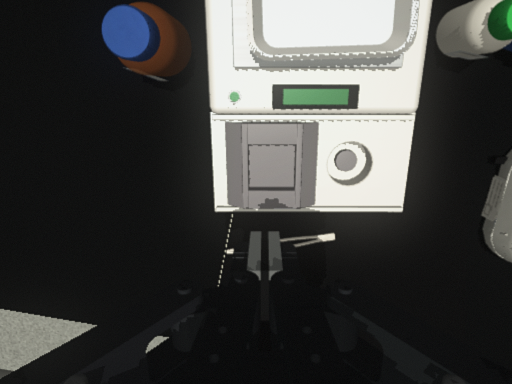

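The wrist view shows the cover (cols 226–318) fully home over the left well. Its gap to the panel's left edge is now 14 px, against 18 px at the start. The right well is open at (347,161), and the tray, bottles and forceps are where they were.

```bash
python3 -c "
from rig import *
print(hand_in())"
```

```text
the job is handed in; nothing more can be done
None
```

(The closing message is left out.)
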